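Register a cell holder and inspect it under a loupe

TASK

Push the black cell holder along the fixture plate, without lifting it, into the corner until it is snug against both blue stops. Then pick up the loupe by its red handle and hold it level, with the lens centred above the middle of the holder and at the height shown by the orange pointer on the fixture's post; finish while still holding the loupe there, steady and clear of everything else. Leave the pointer at its height and the other things on the bench alone.

Things in the scene. Friction and masses are not known exactly. Their poses are not given: they have to be found in the camera images.
- fixture: fixed inspection fixture: aluminium plate 150x150x6 mm, origin at the centre of its underside, axes along its edges, z up. Two blue stops, tops at z = 18 mm: far stop's face at x = +55 mm (y = -60 to +50), left stop's face at y = +55 mm (x = -60 to +50), both 12 mm thick. Steel post, 8 mm thick, at x = y = +66 mm, top at z = 185 mm
- nest (a point): point on the fixture plate's top (6 mm above the worktop) where the middle of the holder's underside lies when it is snug against both stops, edges parallel to the fixture's axes: x = +15, y = +16 mm in the fixture's frame
- cell_holder: loose black four-slot battery cell holder, 80 (x) x 78 (y) x 18 (z) mm, about 0.08 kg; origin at the centre of the underside. Starts on the plate, 15 to 40 mm short of each stop, turned up to 0.25 rad. Walls 18 mm high on the -y and +y sides, 12 mm on -x and +x. Push its -x side (to +x) and -y side (to +y); if turned, up to 8 mm off the middle towards the lagging end, and again if it jams
- focus_mark (a point): tip of the orange pointer on an orange collar (18 mm across), a stiff sliding fit on the fixture's post; it points to -y, tip at x = +66, y = +37 mm in the fixture's frame. Its height, 100 to 150 mm above the worktop, shows where the middle of the lens belongs. More than about 4 N shifts the collar
- loupe: loose reading loupe lying flat on the worktop left of the fixture, about 0.07 kg: red handle 80 mm long (x = -40 to +40 mm), 18 mm wide and high, flat sides; then a steel neck and a round steel lens rim 56 mm across, 12 mm thick. Origin under the middle of the handle, at worktop height; x points from handle to lens, z up; level means z upright
- loupe_lens (a point): centre of the loupe's lens, 78 mm from the body's origin along x and 9 mm above its underside, level with the handle's middle
- insul_tape: roll of black insulating tape 53x51x19 mm, bystander; origin at the centre of the underside
- dropper_b: dropper bottle with black cap, 34 mm across, 96 mm high, bystander; origin at the centre of the underside
- marker_blue: white marker pen with blue cap, 132x17x18 mm, lying, bystander; origin under its middle
- croc_clip_red: crocodile clip with red sleeve 69x12x13 mm, bystander; origin under its middle
There are look-alikes about, which are no part of the job. What is shaped like the loupe but brown is not meant.

How it is judged (in metres and radians):
On the way, in this order (a step that is already met when the one before it is completed fails the run):
1. the cell holder lies snug against both stops (x of cell_holder in the frame of fixture between 0.012 and 0.0175 m and y of cell_holder in the frame of fixture between 0.013 and 0.0185 m and angle between the x axis of cell_holder and the x axis of fixture, either way round below 0.05 rad and z of cell_holder in the frame of fixture below 0.009 m and angle between cell_holder's own z axis and vertical below 0.05 rad and height (world z) of loupe below 0.02 m), for 0.2 s.
2. the loupe is off the worktop in the gripper (height (world z) of loupe above 0.04 m and contact force between loupe and the fingers above 1 N), for 0.2 s.
At the end, for the whole second after the job is handed in: Holder flat on the plate within 3 mm of snug at each stop, parallel within 0.05 rad; loupe held by the fingers alone, still, level within 0.10 rad, lens within 10 mm (horizontal) of the holder's centre and 6 mm of the pointer's height; robot and loupe clear of fixture and holder (x of cell_holder in the frame of fixture between 0.012 and 0.0175 m and y of cell_holder in the frame of fixture between 0.013 and 0.0185 m and angle between the x axis of cell_holder and the x axis of fixture, either way round below 0.05 rad and z of cell_holder in the frame of fixture below 0.009 m and angle between cell_holder's own z axis and vertical below 0.05 rad and horizontal distance between loupe_lens and cell_holder below 0.01 m and z of loupe_lens in the frame of focus_mark between -0.006 and 0.006 m and angle between loupe's own z axis and vertical below 0.1 rad and linear speed of loupe below 0.01 m/s and angular speed of loupe below 0.1 rad/s and contact force between loupe and the fingers above 1 N and contact force between each of loupe, the arm and fixture below 0.05 N and contact force between each of loupe, the arm and cell_holder below 0.05 N); the arm keeps its last pose, push and grip.
It fails at once if the cell holder is lifted off the plate (height (world z) of cell_holder above 0.03 m).
It fails at once if the pointer is shifted by more than 4 mm (distance of focus_mark from where it was at the start of the episode above 0.004 m).
It fails at once if the tape roll, dropper bottle, marker pen or crocodile clip is shifted by more than 20 mm (distance of any of insul_tape, dropper_b, marker_blue, croc_clip_red from where it was at the start of the episode above 0.02 m).
It also fails if it takes over 72 s, if anything falls off the work surface, if the arm or the gripper's body presses on something with over 40 N, if the wrist force passes 120 N, or if a joint passes its speed limit or range.

ROBOT

A 7-joint arm with a two-finger parallel gripper is mounted at the origin on a cart in front of the work surface, level with it; the furniture and walls round the work are solid. World frame = base frame: x ahead of the robot, y to its left, z up, the work surface at z = 0. Lengths are in mm, angles in degrees, forces in N, time in s.
With the tool pointing down it reaches from about 350 to 900 mm from the base axis. Payload 7.2 kg.
Tool frame: the origin (TCP) lies midway between the tips of the shut fingers; the grasp point (between the pads) lies 19 mm behind it (ctrl.pinch_z is the z of the grasp point in the tool frame, in mm); z points along the fingers, y is the line along which they close (so a half turn about z gives the same grasp; the last joint's range is limited). The gripper opens to 88 mm and grips with 3 to 60 N. Pads are 20 mm wide; open, the fingers measure 115 mm over their backs; the gripper's body (75 mm by 178 mm) begins 61 mm behind the grasp point.
Start: joints at [-67.792, 23.554, -0.728, 91.456, 0.321, 64.991, -4.71], TCP at [275.122, 561.192, 222.653] pointing down, gripper open.
Joint ranges: [-169.25, 169.25], [-16.82, 113.86], [-84.01, 82.57], [7.8, 145.47], [-59.2, 239.2], [7.22, 106.19], [-163.78, 163.78]. Speed limits (degrees/s): [136.94, 136.94, 172.46, 172.46, 180, 180, 180].

INTERFACE

Orientations are given as [roll, pitch, yaw] about the fixed x, y, z axes, in that order (R = Rz(yaw) Ry(pitch) Rx(roll)).
In Python, from bench import ctrl gives the robot as it stands.
- The arm moves only by the tool shift_gripper, called after ">>>" in YAML: its name, and indented under it one key for each argument. Schema: {"type":"object","properties":{"segments":{"type":"array","items":{"type":"object","properties":{"sx":{"type":"number"},"sy":{"type":"number"},"sz":{"type":"number"},"rz":{"type":"number"},"aperture":{"type":"number"}},"additionalProperties":false,"required":["aperture"]},"minItems":1,"maxItems":8},"grip_force":{"type":"number"},"only":{"type":"string"},"quiet":{"type":"boolean"},"lines":{"type":"string"}},"required":["segments"],"additionalProperties":false}. segments is a list of rows, 1 to 8 of them, each an object with the fields sx, sy, sz (the shift in shares of the most that a row can go, 1 being 50 mm), rz (a turn about the tool's z in normalised numbers (1 is 360 degrees)), aperture (the finger opening in mm); a field left out counts as zero (the opening has to be given); each row shifts and turns the commanded pose from where the row before left it, along the tool's axes as they then stand; what a row does not reach is not made up. A row lasts 1/10 s, in which the tool goes at most 50 mm and 8.59 degrees, less where a joint would pass 70% of its speed; a pose out of reach is approached as far as the arm can. The fingers move at their own pace and stop on an object; grip_force is the grip in N (left out, the last holds). Time passes only in rows, so rows that do not move let the fingers close. The tool returns the time, the measured TCP pose, the force, the opening and the grip force at its end. only (a regular expression) keeps the lines of the reply that match it, lines (a string "A,B") keeps lines A to B, and quiet returns only ok. A shift or turn number past 1, either way, is cut back to 1. Input that does not fit is refused with a message, and nothing moves.
- ctrl.observe(): the state, without advancing time (a new reading comes with each control period).
- ctrl.snapshot(name): name is "scene" or "top" or "wrist"; returns the picture (420x560x3 uint8, red, green, blue); there is no depth.
- ctrl.calibration(name): a dict with "fx", "fy", "cx", "cy" (pixels), "extrinsics" (4x4, takes a point from camera to world coordinates); the wrist camera has in their place "hand_eye" (4x4, takes a point from camera to tool coordinates, whose origin is the TCP and whose axes are the flange's). Camera axes: x right, y down, z forward; pixel columns grow to the right and rows downward; lengths in mm; the calibration is good to about 2 mm. A picture is of the moment at which its call begins: read the wrist's pose just before it. calibration takes no time and is no camera call.
- ctrl.close_job(): hands the job in; it is judged then, once.
The state is a dict: "t": time; "joint_positions": joint angles; "qvel": joint speeds; "tau": joint torques, N m; "eef_pos": TCP position; "orientation": TCP orientation; "force": force on the tool from outside, world axes, zero at the start; "wrist_torque": the same for the moment, N m; "width": finger opening in mm; "grasp_force": force on a finger pad.
Only numpy, scipy, OpenCV 4.12 (cv2) and the standard library are available. Lean on these libraries where they do the work, as an engineer would, in place of code of your own. Each camera call takes 0.05 s, during which the arm holds its last target. There are 200 camera calls.

## Working session

There is one attempt and no reset: what is moved stays moved. The work goes in short steps, Python scripts to look and compute and a tool call to move; the robot and the scene stay as the last step left them, time stands still between calls to the robot, and variables do not carry over. Pictures are saved under pics/ and viewed, at most 10 in all, crops included, and the job is handed in when it is done.

```bash
ls; mkdir -p pics
```

Run:
```python
from bench import ctrl
import cv2
for n in("scene","top"):
    im=ctrl.snapshot(n); cv2.imwrite(f"pics/{n}0.png",im[:,:,::-1]); c=ctrl.calibration(n); print(n,c)
print(ctrl.calibration("wrist"),ctrl.pinch_z); print(ctrl.observe())
```

```text
pics
scene {'fx': 416.70235294916085, 'fy': 416.70235294916085, 'cx': 282.6020746558633, 'cy': 205.14256986185467, 'extrinsics': array([[ 9.15938916e-01, -2.39613676e-01,  3.21933515e-01,
         2.03277369e+02],
       [-4.00742693e-01, -5.89020789e-01,  7.01754804e-01,
        -7.89613354e+02],
       [ 2.14754844e-02, -7.71777038e-01, -6.35530493e-01,
         8.81416507e+02],
       [ 0.00000000e+00,  0.00000000e+00,  0.00000000e+00,
         1.00000000e+00]])}
top {'fx': 384.5242352352431, 'fy': 384.5242352352431, 'cx': 275.1303621182463, 'cy': 208.76858767742524, 'extrinsics': array([[ 1.21003920e-02, -9.82536153e-01,  1.85677917e-01,
         4.20904188e+02],
       [-9.99746706e-01, -1.54118240e-02, -1.64012354e-02,
         1.02828134e+02],
       [ 1.89764421e-02, -1.85432424e-01, -9.82473771e-01,
         1.00751085e+03],
       [ 0.00000000e+00,  0.00000000e+00,  0.00000000e+00,
         1.00000000e+00]])}
{'fx': 292.7300078893713, 'fy': 292.7300078893713, 'cx': 279.3561604303446, 'cy': 213.2083567954042, 'hand_eye': array([[-9.15006247e-04, -9.52091375e-01, -3.05812321e
[... 314 characters left out ...]
0.1, 'joint_positions': array([-67.79331869,  23.59550323,  -0.72847997,  91.49672914,
         0.31929132,  64.99062923,  -4.70926408]), 'qvel': array([-0.0102051 , -0.08783594, -0.12927736, -0.21363854, -0.03918244,
        0.04957519, -0.03021501]), 'tau': array([ 2.91360324e-03, -5.89095390e+01,  6.44181166e-01, -2.91709507e+01,
       -5.37214824e-02,  1.44835515e-02,  7.50799495e-05]), 'eef_pos': array([274.93326129, 560.79430396, 221.91043486]), 'orientation': array([-1.79919258e+02,  4.21901393e-03,  1.53887035e+02]), 'force': array([-0.26830085,  0.70689782, -0.75777042]), 'wrist_torque': array([-0.02965958, -0.02088826,  0.03894956]), 'grasp_force': 0.0, 'width': 88.00101870343666}
```

View pics/top0.png

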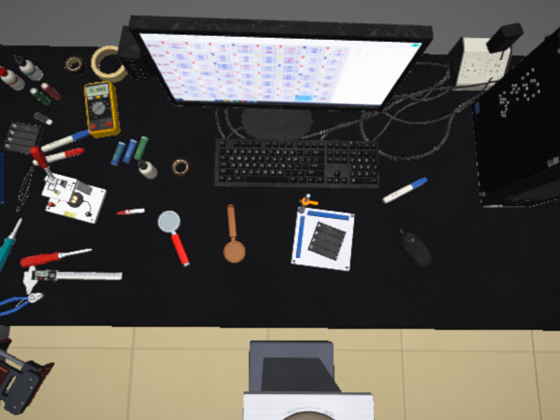

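View pics/scene0.png

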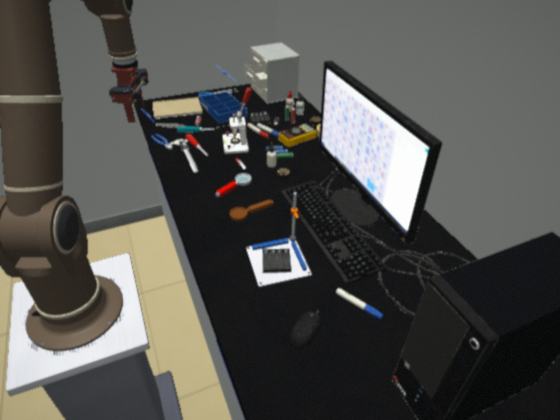

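Top view: the fixture is near (323,238) with its post at the upper left. The red loupe has its handle at (180,250) and lens at (169,222), and the brown decoy is at (234,235). I'll enlarge both areas.

Run:
```python
import cv2,numpy as np
t=cv2.imread("pics/top0.png"); s=cv2.imread("pics/scene0.png")
a=cv2.resize(t[190:274,284:364],None,fx=5,fy=5,interpolation=cv2.INTER_CUBIC) #400x420
b=cv2.resize(t[200:275,150:200],None,fx=5,fy=5,interpolation=cv2.INTER_CUBIC)
o=np.zeros((420,660,3),np.uint8);o[:420,:400]=a;o[:375,405:655]=b
cv2.imwrite("pics/cropt.png",o)
cv2.imwrite("pics/crops.png",cv2.resize(s[180:290,235:325],None,fx=5,fy=5,interpolation=cv2.INTER_CUBIC))
```

```text
(no output)
```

View pics/cropt.png

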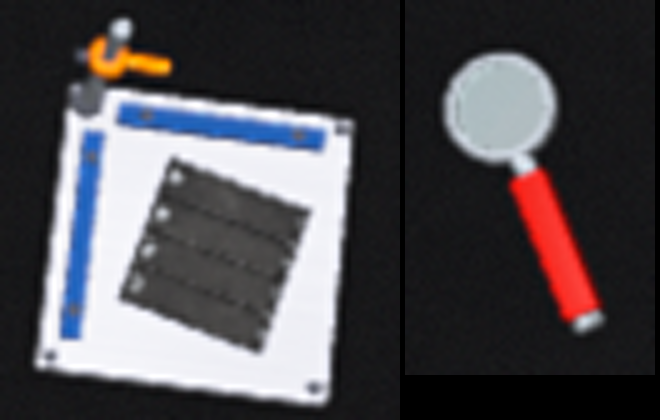

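View pics/crops.png

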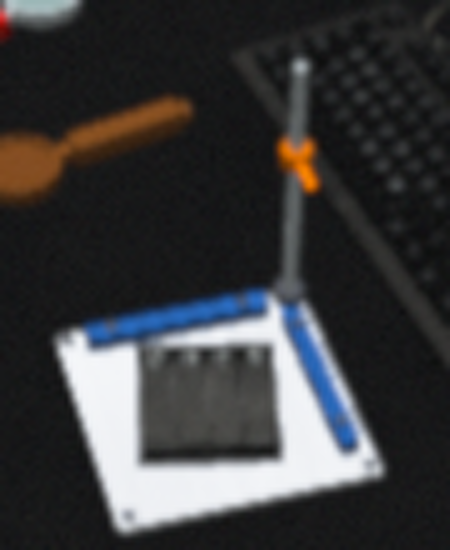

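Crop readings:

| Feature | Position in crop |
|---|---|
| Plate corners (top) | (68,85), (353,120), (327,405), (37,368) |
| Holder corners (top) | (172,157), (312,208), (262,352), (120,298) |
| Pointer tip | (170,67) top, (316,188) scene |
| Post top | (122,27) top, (300,65) scene |
| Loupe lens | (500,106) |
| Loupe handle | (528,175) to (582,320) |

Create h.py:
```python
from bench import ctrl
import numpy as np
from scipy.spatial.transform import Rotation as Rot
def ray(n,uv,o=None):
    c=ctrl.calibration(n)
    if n=="wrist":
        T=np.eye(4);T[:3,:3]=Rot.from_euler('xyz',o["orientation"],degrees=True).as_matrix();T[:3,3]=o["eef_pos"];E=T@c["hand_eye"]
    else:E=c["extrinsics"]
    d=E[:3,:3]@[(uv[0]-c["cx"])/c["fx"],(uv[1]-c["cy"])/c["fy"],1]
    return E[:3,3],d
def atz(n,uv,z,o=None):
    p,d=ray(n,uv,o);return p+d*(z-p[2])/d[2]
def tri(*rs):
    A=np.zeros((3,3));b=np.zeros(3)
    for p,d in rs:
        d=d/np.linalg.norm(d);M=np.eye(3)-np.outer(d,d);A+=M;b+=M@p
    return np.linalg.solve(A,b)
def tool(dp,o):  # world delta -> tool axes
    return Rot.from_euler('xyz',o["orientation"],degrees=True).as_matrix().T@dp
```

Run:
```python
from h import *
np.set_printoptions(precision=1,suppress=True)
ct=lambda u,v:(284+(u+.5)/5-.5,190+(v+.5)/5-.5)
cb=lambda u,v:(150+(u-405+.5)/5-.5,200+(v+.5)/5-.5)
cs=lambda u,v:(235+(u+.5)/5-.5,180+(v+.5)/5-.5)
P=np.array([atz("top",ct(*q),6) for q in((68,85),(353,120),(327,405),(37,368))]);print(P)
PS=np.array([atz("scene",cs(*q),6) for q in((272,290),(385,470),(122,533),(56,335))]);print("scene",PS,PS.mean(0))
# FL,FR,NR,NL
x=(P[0]+P[1]-P[2]-P[3]);y=(P[0]+P[3]-P[1]-P[2]);print("plate",P.mean(0),np.degrees(np.arctan2(x[1],x[0])),np.degrees(np.arctan2(y[1],y[0]))-90,np.linalg.norm(x)/2,np.linalg.norm(y)/2)
H=np.array([atz("top",ct(*q),21) for q in((172,157),(312,208),(262,352),(120,298))])
x=(H[0]+H[1]-H[2]-H[3]);y=(H[0]+H[3]-H[1]-H[2]);print("holder",H.mean(0),np.degrees(np.arctan2(x[1],x[0])),np.degrees(np.arctan2(y[1],y[0]))-90,np.linalg.norm(x)/2,np.linalg.norm(y)/2)
print("tip",tri(ray("top",ct(170,67)),ray("scene",cs(316,188))))
print("post",tri(ray("top",ct(122,27)),ray("scene",cs(300,65))))
L=atz("top",cb(500,106),12);a=atz("top",cb(528,175),14);b=atz("top",cb(582,320),14)
print("loupe",L,a,b,np.linalg.norm(a-b),np.degrees(np.arctan2(*(L-b)[[1,0]])))
```

```text
[[ 617.    27.5    6. ]
 [ 600.4 -124.     6. ]
 [ 450.7 -106.6    6. ]
 [ 467.7   43.4    6. ]]
scene [[ 602.8   28.4    6. ]
 [ 601.7 -125.6    6. ]
 [ 451.9 -111.1    6. ]
 [ 469.5   42.1    6. ]] [531.5 -41.6   6. ]
plate [533.9 -39.9   6. ] -6.340122372061603 -6.3466209467999875 150.4103550644656 151.69884409296236
holder [526.9 -48.1  21. ] -20.2599425397163 -19.78764995191213 78.90567332126344 77.096362416038
tip [605.6 -12.6 119.5]
post [608.4  17.2 184.3]
loupe [572.8 363.4  12. ] [536.7 346.2  14. ] [462.8 314.3  14. ] 80.44750701059593 24.056612944891672
```

The manual's scale: shifts go in shares of 50 mm and turns go in shares of 360 degrees. Converting my numbers, -33 mm is -0.66, -30 mm is -0.6.

>>> shift_gripper:
  segments:
    - {"sx": -0.6,"sy": -0.66,"aperture": 40}
    - {"sx": -0.6,"sy": -0.66,"aperture": 40}
    - {"sx": -0.6,"sy": -0.66,"aperture": 40}
    - {"sx": -0.6,"sy": -0.66,"aperture": 40}
    - {"sx": -0.6,"sy": -0.66,"aperture": 40}
    - {"sx": -0.6,"sy": -0.66,"aperture": 40}
    - {"sx": -0.6,"sy": -0.66,"aperture": 40}
    - {"sx": -0.6,"sy": -0.66,"aperture": 40}
  grip_force: 20

```text
t: 0.9
eef_pos: [374.4, 216.6, 222.6]
orientation: [180.0, -0.0, 153.9]
force: [0.3, 0.7, -0.0]
width: 40.4
grasp_force: 0.0
```

>>> shift_gripper:
  segments:
    - {"sx": -0.6,"sy": -0.66,"aperture": 40}
    - {"sx": -0.6,"sy": -0.66,"aperture": 40}
    - {"sx": -0.6,"sy": -0.66,"aperture": 40}
    - {"sx": -0.6,"sy": -0.66,"aperture": 40}
    - {"sx": -0.6,"sy": -0.66,"aperture": 40}
    - {"sx": -0.6,"sy": -0.66,"aperture": 40}
    - {"rz": -0.0183,"aperture": 40}
    - {"rz": -0.0183,"aperture": 40}

```text
t: 1.7
eef_pos: [448.8, -40.1, 222.4]
orientation: [-180.0, -0.0, 167.1]
force: [-0.2, -0.2, -0.7]
width: 39.9
grasp_force: 0.0
```

>>> shift_gripper:
  segments:
    - {"rz": -0.0183,"aperture": 40}
    - {"aperture": 40}
    - {"aperture": 40}

```text
t: 2.0
eef_pos: [448.7, -38.5, 222.5]
orientation: [-180.0, -0.0, 173.5]
force: [-0.4, 1.2, -0.8]
width: 39.8
grasp_force: 0.0
```

Run:
```python
from h import *
import cv2
o=ctrl.observe();im=ctrl.snapshot("wrist");print(list(o["eef_pos"]),list(o["orientation"]))
cv2.imwrite("pics/w1.png",cv2.resize(im[:,:,::-1],(784,588),interpolation=cv2.INTER_CUBIC))
```

```text
[np.float64(448.7334848100566), np.float64(-38.53881330389243), np.float64(222.49651045913913)] [np.float64(-179.9978067984984), np.float64(-0.01733590427208432), np.float64(173.4918235704254)]
```

View pics/w1.png

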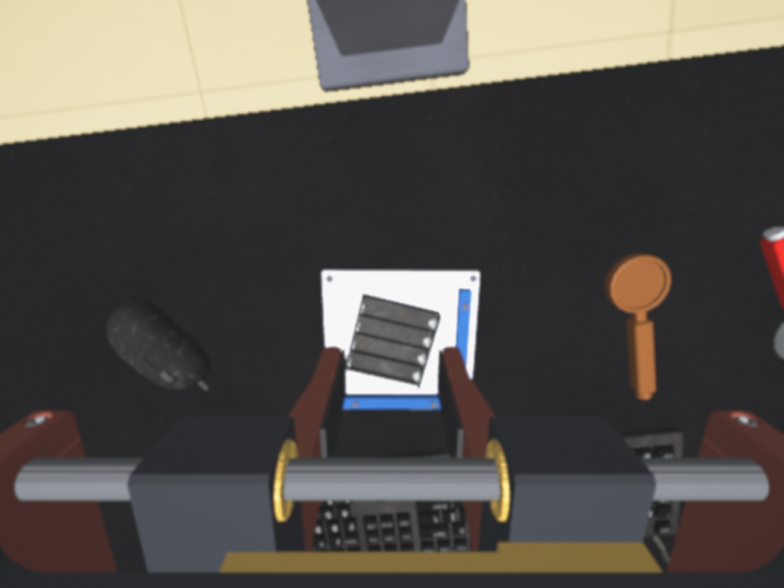

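The wrist view has +x downward. Near plate corners are at (321,270) and (480,271). The left stop's inner edge is near (458,290), and the far stop's inner edge runs from (345,397) to (440,397). The holder corners are (365,295), (440,314), (420,386) and (346,366).

Run:
```python
from h import *
np.set_printoptions(precision=1,suppress=True)
o=dict(eef_pos=np.array([448.73,-38.54,222.5]),orientation=[-180,-.017,173.49])
f=lambda u,v,z:atz("wrist",((u+.5)/1.4-.5,(v+.5)/1.4-.5),z,o)
F=np.array([533.7,-40.2]);a=np.radians(-6.34);R=np.array([[np.cos(a),-np.sin(a)],[np.sin(a),np.cos(a)]])
def rel(p):return R.T@(p[:2]-F)
for q in((321,270,6),(480,271,6),(458,290,18),(345,397,18),(440,397,18)):
    p=f(*q);print(q,p,rel(p))
H=np.array([rel(f(*q,21)) for q in((365,295),(440,314),(420,386),(346,366))]);print(H,H.mean(0))
```

```text
(321, 270, 6) [ 449. -106.    6.] [-76.9 -74.8]
(480, 271, 6) [467.2  44.1   6. ] [-75.4  76.4]
(458, 290, 18) [479.9  20.5  18. ] [-60.2  54.4]
(345, 397, 18) [ 580.5 -101.4   18. ] [ 53.2 -55.6]
(440, 397, 18) [591.5  -5.1  18. ] [53.6 41.2]
[[-56.5 -32.5]
 [-37.5  37.9]
 [ 39.1  20.4]
 [ 16.7 -52.9]] [-9.5 -6.8]
```

Converted, 40 mm is 0.8, 30 mm is 0.6.

>>> shift_gripper:
  segments:
    - {"sz": 0.8,"aperture": 40}
    - {"sz": 0.8,"aperture": 40}
    - {"sz": 0.8,"aperture": 40}
    - {"sz": 0.8,"aperture": 40}
    - {"sz": 0.6,"aperture": 40}
    - {"sz": 0.3,"aperture": 40}
    - {"sz": 0.12,"aperture": 40}
    - {"aperture": 40}

```text
t: 2.85
eef_pos: [448.6, -38.5, 11.2]
orientation: [-180.0, -0.1, 173.6]
force: [-0.2, -0.9, 0.6]
width: 39.8
grasp_force: 0.0
```

>>> shift_gripper:
  segments:
    - {"sx": -0.12,"aperture": 40}
    - {"sx": -0.12,"aperture": 40}
    - {"sx": -0.08,"aperture": 40}
    - {"sx": -0.08,"aperture": 40}
    - {"sx": -0.08,"aperture": 40}
    - {"sx": -0.08,"aperture": 40}
    - {"sx": -0.08,"aperture": 40}
    - {"aperture": 40}

```text
t: 3.65
eef_pos: [481.4, -42.1, 11.6]
orientation: [-180.0, 0.0, 173.7]
force: [-0.7, -0.9, -0.2]
width: 39.6
grasp_force: 0.0
```

>>> shift_gripper:
  segments:
    - {"sx": -0.06,"aperture": 40}
    - {"sx": -0.06,"aperture": 40}
    - {"sx": -0.06,"aperture": 40}
    - {"sx": -0.04,"aperture": 40}
    - {"aperture": 40}

```text
t: 4.15
eef_pos: [492.1, -43.3, 11.7]
orientation: [180.0, 0.0, 173.7]
force: [0.0, -0.6, -0.3]
width: 39.9
grasp_force: 0.0
```

Converted, -2 mm is -0.04.

>>> shift_gripper:
  segments:
    - {"sx": -0.04,"aperture": 40}
    - {"sx": -0.04,"aperture": 40}
    - {"aperture": 40}

```text
t: 4.45
eef_pos: [496.0, -43.7, 11.7]
orientation: [180.0, 0.0, 173.7]
force: [-0.4, 0.7, -0.1]
width: 40.1
grasp_force: 0.0
```

>>> shift_gripper:
  segments:
    - {"sx": -0.03,"aperture": 40}
    - {"aperture": 40}

```text
t: 4.65
eef_pos: [496.8, -43.8, 11.6]
orientation: [180.0, -0.0, 173.7]
force: [-0.4, -0.2, 1.4]
width: 39.8
grasp_force: 0.6
```

>>> shift_gripper:
  segments:
    - {"sx": -0.03,"aperture": 40}
    - {"aperture": 40}

```text
t: 4.85
eef_pos: [496.9, -43.9, 11.4]
orientation: [180.0, -0.2, 173.7]
force: [-5.8, 0.5, 4.9]
width: 40.1
grasp_force: 2.7
```

Converted, -40 mm is -0.8, 20 mm is 0.4, 8.2 degrees is 0.0228.

>>> shift_gripper:
  segments:
    - {"sx": 0.2,"aperture": 40}
    - {"sx": 0.4,"aperture": 40}
    - {"sz": -0.8,"aperture": 40}
    - {"sz": -0.8,"aperture": 40}
    - {"sz": -0.8,"aperture": 40}
    - {"rz": 0.0228,"aperture": 40}
    - {"rz": 0.0228,"aperture": 40}
    - {"rz": 0.0228,"aperture": 40}

```text
t: 5.65
eef_pos: [468.9, -40.5, 132.2]
orientation: [179.9, 0.1, 148.8]
force: [-0.2, -0.6, -0.7]
width: 40.0
grasp_force: 0.0
```

>>> shift_gripper:
  segments:
    - {"rz": 0.0228,"aperture": 40}
    - {"rz": 0.0228,"aperture": 40}
    - {"rz": 0.0228,"aperture": 40}
    - {"rz": 0.0228,"aperture": 40}
    - {"rz": 0.0228,"aperture": 40}
    - {"rz": 0.0228,"aperture": 40}
    - {"rz": 0.0228,"aperture": 40}
    - {"rz": 0.0228,"aperture": 40}

```text
t: 6.45
eef_pos: [468.6, -40.6, 131.6]
orientation: [179.9, -0.0, 83.2]
force: [-0.2, 0.4, 0.4]
width: 40.0
grasp_force: 0.0
```

>>> shift_gripper:
  segments:
    - {"sx": -0.66,"sy": 0.78,"aperture": 40}
    - {"sx": -0.66,"sy": 0.78,"aperture": 40}
    - {"aperture": 40}
    - {"aperture": 40}

```text
t: 6.85
eef_pos: [537.1, -114.7, 131.2]
orientation: [-180.0, 0.0, 83.4]
force: [-0.3, 0.2, 0.7]
width: 39.6
grasp_force: 0.0
```

Converted, 40 mm is 0.8, 28 mm is 0.56.

>>> shift_gripper:
  segments:
    - {"sz": 0.8,"aperture": 40}
    - {"sz": 0.8,"aperture": 40}
    - {"sz": 0.56,"aperture": 40}
    - {"sz": 0.24,"aperture": 40}
    - {"aperture": 40}

```text
t: 7.35
eef_pos: [535.9, -112.5, 10.7]
orientation: [-179.8, -0.0, 83.5]
force: [0.5, -0.0, 0.5]
width: 39.9
grasp_force: 0.0
```

>>> shift_gripper:
  segments:
    - {"sx": 0.12,"aperture": 40}
    - {"sx": 0.1,"aperture": 40}
    - {"sx": 0.08,"aperture": 40}
    - {"sx": 0.08,"aperture": 40}
    - {"sx": 0.08,"aperture": 40}
    - {"sx": 0.08,"aperture": 40}
    - {"sx": 0.08,"aperture": 40}
    - {"aperture": 40}

```text
t: 8.15
eef_pos: [540.9, -82.1, 11.6]
orientation: [-180.0, -0.0, 83.5]
force: [-0.2, -0.2, -1.1]
width: 40.0
grasp_force: 0.0
```

>>> shift_gripper:
  segments:
    - {"sx": 0.04,"aperture": 40}
    - {"sx": 0.04,"aperture": 40}
    - {"aperture": 40}

```text
t: 8.45
eef_pos: [541.2, -78.5, 11.6]
orientation: [-180.0, -0.0, 83.5]
force: [-0.3, -0.9, -0.6]
width: 40.0
grasp_force: 0.0
```

Converted, 1.5 mm is 0.03.

>>> shift_gripper:
  segments:
    - {"sx": 0.03,"aperture": 40}
    - {"aperture": 40}

```text
t: 8.65
eef_pos: [541.4, -77.1, 11.6]
orientation: [-180.0, -0.0, 83.5]
force: [0.9, -1.0, -0.6]
width: 39.9
grasp_force: 0.0
```

>>> shift_gripper:
  segments:
    - {"sx": 0.03,"aperture": 40}
    - {"aperture": 40}

```text
t: 8.85
eef_pos: [541.6, -75.6, 11.6]
orientation: [-180.0, -0.0, 83.5]
force: [-0.1, -0.2, -1.1]
width: 40.3
grasp_force: 0.1
```

Converted, 1 mm is 0.02.

>>> shift_gripper:
  segments:
    - {"sx": 0.02,"aperture": 40}
    - {"aperture": 40}

```text
t: 9.05
eef_pos: [541.5, -75.5, 11.6]
orientation: [-180.0, 0.0, 83.4]
force: [-1.1, -3.0, -0.2]
width: 40.0
grasp_force: 1.7
```

>>> shift_gripper:
  segments:
    - {"sx": 0.02,"aperture": 40}
    - {"aperture": 40}

```text
t: 9.25
eef_pos: [541.4, -75.4, 11.7]
orientation: [-180.0, 0.1, 83.4]
force: [-1.8, -5.5, -0.3]
width: 39.9
grasp_force: 3.0
```

Converted, -41 mm is -0.82, -40 mm is -0.8.

>>> shift_gripper:
  segments:
    - {"sx": -0.2,"aperture": 40}
    - {"sx": -0.4,"aperture": 40}
    - {"sz": -0.8,"aperture": 40}
    - {"sz": -0.8,"aperture": 40}
    - {"sz": -0.8,"aperture": 40}
    - {"sy": -0.82,"aperture": 40}
    - {"sy": -0.82,"aperture": 40}
    - {"sx": 0.76,"aperture": 40}

```text
t: 10.05
eef_pos: [455.9, -59.8, 131.7]
orientation: [-179.8, -0.1, 83.0]
force: [1.5, 0.7, -0.1]
width: 39.9
grasp_force: 0.0
```

>>> shift_gripper:
  segments:
    - {"sx": 0.76,"aperture": 40}
    - {"rz": -0.0228,"aperture": 40}
    - {"rz": -0.0228,"aperture": 40}
    - {"rz": -0.0228,"aperture": 40}
    - {"rz": -0.0228,"aperture": 40}
    - {"rz": -0.0228,"aperture": 40}
    - {"rz": -0.0228,"aperture": 40}
    - {"rz": -0.0228,"aperture": 40}

```text
t: 10.85
eef_pos: [465.6, -18.7, 131.8]
orientation: [180.0, -0.0, 141.2]
force: [-0.4, 0.5, 0.4]
width: 39.9
grasp_force: 0.0
```

>>> shift_gripper:
  segments:
    - {"rz": -0.0228,"aperture": 40}
    - {"rz": -0.0228,"aperture": 40}
    - {"rz": -0.0228,"aperture": 40}
    - {"rz": -0.0228,"aperture": 40}
    - {"aperture": 40}
    - {"aperture": 40}

```text
t: 11.45
eef_pos: [465.6, -18.9, 131.8]
orientation: [180.0, 0.0, 173.4]
force: [-0.2, 0.8, -0.0]
width: 40.3
grasp_force: 0.0
```

Run:
```python
from h import *
import cv2
o=ctrl.observe();im=ctrl.snapshot("wrist");print(list(map(float,o["eef_pos"])),list(map(float,o["orientation"])))
im2=ctrl.snapshot("top")
a=cv2.resize(im[160:380,180:400,::-1],None,fx=2.5,fy=2.5,interpolation=cv2.INTER_CUBIC)
cv2.imwrite("pics/w2.png",a)
```

```text
[465.63149570472854, -18.87318358139798, 131.78596468840814] [179.96703868219697, 0.011273767627147087, 173.43564061260227]
```

View pics/w2.png

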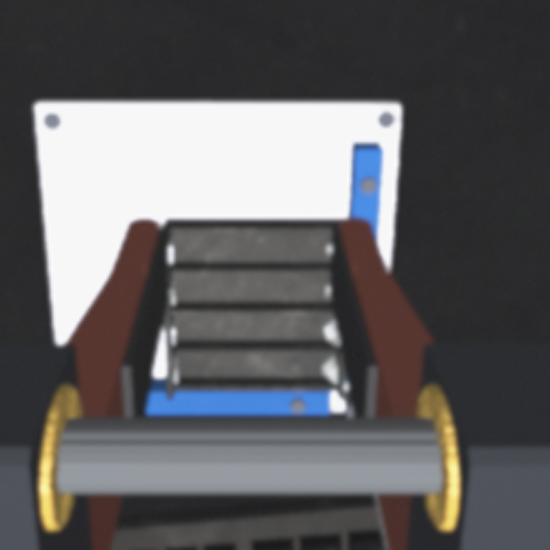

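The holder sits square against both blue stops. Near plate corners are at (33,103) and (402,103) in the crop. I'll nudge it again in +x to be sure.

Converted, 40 mm is 0.8, 28 mm is 0.56.

>>> shift_gripper:
  segments:
    - {"sz": 0.8,"aperture": 40}
    - {"sz": 0.8,"aperture": 40}
    - {"sz": 0.56,"aperture": 40}
    - {"sz": 0.24,"aperture": 40}
    - {"sx": -0.2,"aperture": 40}
    - {"sx": -0.2,"aperture": 40}
    - {"sx": -0.12,"aperture": 40}
    - {"aperture": 40}

```text
t: 12.35
eef_pos: [493.8, -21.7, 12.9]
orientation: [180.0, 0.2, 173.7]
force: [0.1, -0.4, 0.0]
width: 40.2
grasp_force: 0.0
```

>>> shift_gripper:
  segments:
    - {"sx": -0.04,"aperture": 40}
    - {"sx": -0.04,"aperture": 40}
    - {"sx": -0.02,"aperture": 40}
    - {"aperture": 40}

```text
t: 12.75
eef_pos: [496.5, -22.2, 11.8]
orientation: [180.0, 0.0, 173.7]
force: [-0.2, 0.6, 0.0]
width: 40.0
grasp_force: 0.0
```

>>> shift_gripper:
  segments:
    - {"sx": -0.03,"aperture": 40}
    - {"aperture": 40}

```text
t: 12.95
eef_pos: [498.0, -22.4, 11.6]
orientation: [180.0, 0.0, 173.7]
force: [0.0, -0.3, -0.6]
width: 40.3
grasp_force: 0.0
```

Run:
```python
from h import *
np.set_printoptions(precision=1,suppress=True)
o=dict(eef_pos=np.array([465.63,-18.87,131.79]),orientation=[179.967,.011,173.436])
f=lambda u,v,z:atz("wrist",(180+(u+.5)/2.5-.5,160+(v+.5)/2.5-.5),z,o)
a,b=f(33,103,6),f(402,103,6);print(a,b,np.linalg.norm(a-b))
y=(b-a)[:2];y/=np.linalg.norm(y);x=np.array([y[1],-y[0]])
F=(a+b)[:2]/2+75*x;print("F",F,np.degrees(np.arctan2(x[1],x[0])),"nest",F+15*x+16*y)
```

```text
[ 449.9 -106.     6. ] [467.3  43.8   6. ] 150.76129731754375
F [533.1 -39.7] -6.610209356251554 nest [549.8 -25.5]
```

Converted, -1.2 mm is -0.024.

>>> shift_gripper:
  segments:
    - {"sx": -0.024,"aperture": 40}
    - {"aperture": 40}

```text
t: 13.15
eef_pos: [499.1, -22.5, 11.6]
orientation: [-180.0, -0.0, 173.7]
force: [0.0, -1.0, 0.9]
width: 39.8
grasp_force: 0.0
```

>>> shift_gripper:
  segments:
    - {"sx": -0.02,"aperture": 40}
    - {"aperture": 40}

```text
t: 13.35
eef_pos: [499.4, -22.7, 11.5]
orientation: [-180.0, -0.1, 173.7]
force: [-2.8, -0.0, 1.6]
width: 39.7
grasp_force: 1.3
```

Converted, -40 mm is -0.8, 20 mm is 0.4.

>>> shift_gripper:
  segments:
    - {"sx": 0.2,"aperture": 40}
    - {"sx": 0.4,"aperture": 40}
    - {"sz": -0.8,"aperture": 40}
    - {"sz": -0.8,"aperture": 40}
    - {"sz": -0.8,"aperture": 40}
    - {"sy": 0.8,"aperture": 50}
    - {"sy": 0.8,"aperture": 50}
    - {"sy": 0.8,"aperture": 50}

```text
t: 14.15
eef_pos: [483.4, 101.4, 132.3]
orientation: [179.9, 0.1, 173.6]
force: [0.4, -0.0, -0.7]
width: 50.0
grasp_force: 0.0
```

>>> shift_gripper:
  segments:
    - {"sy": 0.8,"aperture": 50}
    - {"sy": 0.8,"aperture": 50}
    - {"sy": 0.8,"aperture": 50}
    - {"sy": 0.8,"aperture": 50}
    - {"sy": 0.8,"aperture": 50}
    - {"sx": 0.04,"sy": 0.62,"aperture": 50}
    - {"rz": -0.0208,"aperture": 50}
    - {"rz": -0.0208,"aperture": 50}

```text
t: 14.95
eef_pos: [505.9, 331.2, 131.1]
orientation: [-180.0, -0.0, -170.9]
force: [0.5, 0.0, -0.3]
width: 50.3
grasp_force: 0.0
```

>>> shift_gripper:
  segments:
    - {"rz": -0.0208,"aperture": 50}
    - {"rz": -0.0208,"aperture": 50}
    - {"aperture": 50}
    - {"aperture": 50}

```text
t: 15.35
eef_pos: [506.7, 329.6, 131.6]
orientation: [180.0, 0.0, -156.5]
force: [-0.5, -0.1, 0.3]
width: 49.9
grasp_force: 0.0
```

Run:
```python
from h import *
import cv2
o=ctrl.observe();im=ctrl.snapshot("wrist");print(list(map(float,o["eef_pos"])),list(map(float,o["orientation"])))
cv2.imwrite("pics/w3.png",cv2.resize(im[100:380,110:450,::-1],None,fx=2,fy=2,interpolation=cv2.INTER_CUBIC))
```

```text
[506.6649586139567, 329.5878201669789, 131.59503504940034] [179.98208118147232, 0.004967449956374993, -156.54180265512178]
```

View pics/w3.png

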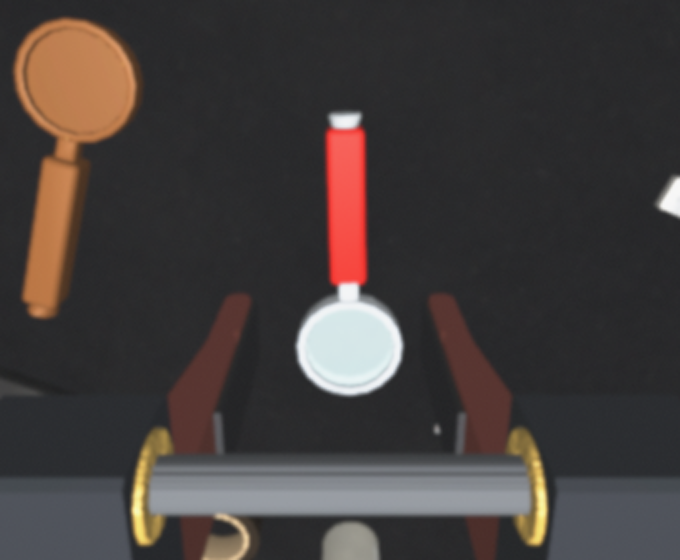

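The wrist view shows the red handle running from (345,128) to (348,283), lens centre at (350,343). The dropper bottle lies beyond, near (350,550).

Run:
```python
from h import *
np.set_printoptions(precision=1,suppress=True)
o=dict(eef_pos=np.array([506.66,329.59,131.6]),orientation=[179.98,.005,-156.54])
f=lambda u,v,z:atz("wrist",(110+(u+.5)/2-.5,100+(v+.5)/2-.5),z,o)
a,b,L=f(348,283,18),f(345,128,18),f(350,343,12);print(a,b,L,np.linalg.norm(a-b),np.degrees(np.arctan2(*(a-b)[[1,0]])))
g=b+(a-b)*(52/80);print("grasp",g,"dtool",tool(g-o["eef_pos"],o))
for z in(0,96):print("bottle",atz("top",(148,170),z))
```

```text
[535.9 347.4  18. ] [464.1 314.4  18. ] [570.  363.6  12. ] 78.97388957218271 24.69341132982138
grasp [510.8 335.8  18. ] dtool [ -6.2   4.  113.6]
bottle [712.5 430.7   0. ]
bottle [684.7 399.5  96. ]
```

Converted, 40 mm is 0.8, 30 mm is 0.6, -0.8 degrees is -0.0022.

>>> shift_gripper:
  segments:
    - {"sx": -0.12,"sy": 0.08,"sz": 0.6,"rz": -0.0022,"aperture": 50}
    - {"sz": 0.8,"aperture": 50}
    - {"sz": 0.6,"aperture": 50}
    - {"sz": 0.4,"aperture": 50}
    - {"sz": 0.17,"aperture": 50}
    - {"aperture": 50}
    - {"aperture": 50}
  grip_force: 25

```text
t: 16.1
eef_pos: [511.3, 336.2, 4.1]
orientation: [180.0, 0.1, -155.6]
force: [-0.6, -1.1, -0.1]
width: 50.4
grasp_force: 0.0
```

>>> shift_gripper:
  segments:
    - {"aperture": 10}
    - {"aperture": 10}
    - {"aperture": 10}
    - {"aperture": 10}
    - {"aperture": 10}
    - {"aperture": 10}
    - {"aperture": 10}
    - {"aperture": 10}
  grip_force: 25

```text
t: 16.9
eef_pos: [510.9, 335.9, 3.4]
orientation: [180.0, 0.0, -155.5]
force: [-1.3, -0.8, 5.6]
width: 17.6
grasp_force: 25.0
```

Converted, -25 mm is -0.5, -20 mm is -0.4.

>>> shift_gripper:
  segments:
    - {"sz": -0.2,"aperture": 10}
    - {"sz": -0.4,"aperture": 10}
    - {"sz": -0.4,"aperture": 10}
    - {"sz": -0.5,"aperture": 10}
    - {"sz": -0.5,"aperture": 10}
    - {"sz": -0.5,"aperture": 10}
    - {"aperture": 10}
    - {"aperture": 10}

```text
t: 17.7
eef_pos: [510.7, 335.9, 128.4]
orientation: [180.0, 0.0, -155.5]
force: [0.6, -0.1, -1.0]
width: 17.7
grasp_force: 25.0
```

Run:
```python
from h import *
import cv2
o=ctrl.observe();im=ctrl.snapshot("wrist");print(list(map(float,o["eef_pos"])),list(map(float,o["orientation"])))
s=ctrl.snapshot("scene");t=ctrl.snapshot("top")
A=cv2.resize(im[150:400,130:430,::-1],None,fx=1.6,fy=1.6,interpolation=cv2.INTER_CUBIC)
B=cv2.resize(s[110:210,200:264,::-1],None,fx=4,fy=4,interpolation=cv2.INTER_CUBIC)
o_=np.zeros((400,740,3),np.uint8);o_[:,:480]=A;o_[:,484:740]=B
cv2.imwrite("pics/w4.png",o_)
```

```text
[510.7378193633173, 335.8681984468285, 128.43215573372967] [179.98226423622535, 0.04383230490033485, -155.518108840741]
```

View pics/w4.png

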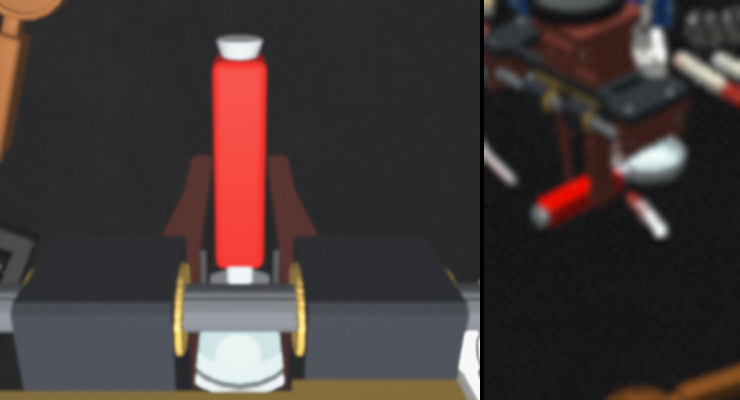

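The loupe is lifted and gripped. In the scene crop the tail cap is at (541,214), the handle front at (620,178) and the lens centre at (655,160). I'll project a level loupe into the picture to check for tilt.

Run:
```python
from h import *
np.set_printoptions(precision=1,suppress=True)
o=dict(eef_pos=np.array([510.74,335.87,128.43]),orientation=[179.98,.04,-155.52])
y=np.radians(24.5);d=np.array([np.cos(y),np.sin(y),0]);c0=o["eef_pos"]+[0,0,5.6]
def proj(n,p):
    c=ctrl.calibration(n)
    E=c["extrinsics"] if n!="wrist" else None
    if E is None:
        T=np.eye(4);T[:3,:3]=Rot.from_euler('xyz',o["orientation"],degrees=True).as_matrix();T[:3,3]=o["eef_pos"];E=T@c["hand_eye"]
    q=np.linalg.inv(E)@np.r_[p,1];return np.array([c["fx"]*q[0]/q[2]+c["cx"],c["fy"]*q[1]/q[2]+c["cy"]])
for t in(-54,-52,28,66):
    for pitch in(-6,0,6):
        k=np.tan(np.radians(pitch));p=c0+t*d+[0,0,t*k]
        s=proj("scene",p);w=proj("wrist",p+[0,0,9])
        print(t,pitch,"scenecrop",(s-[200,110])*4+[484,0],"wristcrop(top edge)",(w-[130,150])*1.6)
```

```text
-54 -6 scenecrop [536.7 205.9] wristcrop(top edge) [238.   55.5]
-54 0 scenecrop [537.3 211.9] wristcrop(top edge) [238.   51.7]
-54 6 scenecrop [537.9 217.8] wristcrop(top edge) [238.   48.2]
-52 -6 scenecrop [538.6 205.1] wristcrop(top edge) [238.   61.7]
-52 0 scenecrop [539.2 210.9] wristcrop(top edge) [238.   57.9]
-52 6 scenecrop [539.8 216.6] wristcrop(top edge) [238.   54.3]
28 -6 scenecrop [613.2 175. ] wristcrop(top edge) [238.4 262.2]
28 0 scenecrop [613. 172.] wristcrop(top edge) [238.4 267.1]
28 6 scenecrop [612.8 168.9] wristcrop(top edge) [238.4 272.3]
66 -6 scenecrop [646.7 161.4] wristcrop(top edge) [238.6 333.9]
66 0 scenecrop [646.3 154.4] wristcrop(top edge) [238.6 347.4]
66 6 scenecrop [646.  147.3] wristcrop(top edge) [238.6 361.9]
```

Converted, -35 mm is -0.7, -30 mm is -0.6, 7.7 degrees is 0.0214.

>>> shift_gripper:
  segments:
    - {"rz": 0.0214,"aperture": 10}
    - {"rz": 0.0214,"aperture": 10}
    - {"rz": 0.0214,"aperture": 10}
    - {"rz": 0.0214,"aperture": 10}
    - {"sx": 0.06,"sy": -0.4,"aperture": 10}
    - {"sx": 0.06,"sy": -0.6,"aperture": 10}
    - {"sx": 0.06,"sy": -0.7,"aperture": 10}
    - {"sx": 0.06,"sy": -0.7,"aperture": 10}

```text
t: 18.65
eef_pos: [484.6, 216.5, 126.9]
orientation: [-179.9, -0.1, 173.7]
force: [0.5, -0.3, -1.1]
width: 18.2
grasp_force: 25.0
```

>>> shift_gripper:
  segments:
    - {"sx": 0.06,"sy": -0.7,"aperture": 10}
    - {"sx": 0.06,"sy": -0.7,"aperture": 10}
    - {"sx": 0.06,"sy": -0.7,"aperture": 10}
    - {"sx": 0.06,"sy": -0.7,"aperture": 10}
    - {"sx": 0.06,"sy": -0.7,"aperture": 10}
    - {"sx": 0.06,"sy": -0.6,"aperture": 10}
    - {"sx": 0.04,"sy": -0.4,"aperture": 10}
    - {"sy": -0.2,"aperture": 10}

```text
t: 19.45
eef_pos: [438.8, -15.4, 127.5]
orientation: [-180.0, -0.1, 173.5]
force: [-0.3, 1.0, -1.3]
width: 17.5
grasp_force: 25.0
```

>>> shift_gripper:
  segments:
    - {"aperture": 10}
    - {"aperture": 10}
    - {"aperture": 10}

```text
t: 19.75
eef_pos: [440.1, -12.3, 127.9]
orientation: [180.0, -0.0, 173.8]
force: [-0.2, 0.7, -0.3]
width: 18.0
grasp_force: 25.0
```

Converted, -15 mm is -0.3, -1.3 mm is -0.026.

>>> shift_gripper:
  segments:
    - {"sx": -0.2,"sy": -0.026,"sz": 0.08,"aperture": 10}
    - {"sx": -0.3,"sz": 0.08,"aperture": 10}
    - {"sx": -0.24,"sz": 0.06,"aperture": 10}
    - {"sx": -0.154,"sz": 0.034,"aperture": 10}
    - {"aperture": 10}
    - {"aperture": 10}
    - {"aperture": 10}
    - {"aperture": 10}

```text
t: 20.55
eef_pos: [483.9, -19.6, 115.6]
orientation: [180.0, 0.0, 173.7]
force: [-0.2, 0.2, -1.3]
width: 17.9
grasp_force: 25.0
```

Run:
```python
from h import *
import cv2
o=ctrl.observe();print(list(map(float,o["eef_pos"])),list(map(float,o["orientation"])))
s=ctrl.snapshot("scene");t=ctrl.snapshot("top")
A=cv2.resize(s[195:295,235:335,::-1],None,fx=5,fy=5,interpolation=cv2.INTER_CUBIC)
B=cv2.resize(t[190:270,284:344,::-1],None,fx=5,fy=5,interpolation=cv2.INTER_CUBIC)
o_=np.zeros((500,800,3),np.uint8);o_[:,:500]=A;o_[:400,500:800]=B
cv2.imwrite("pics/w5.png",o_)
```

```text
[483.86452184365646, -19.628445818522717, 115.60210552150185] [179.9826473422972, 0.002687655447285222, 173.68328358234064]
```

View pics/w5.png

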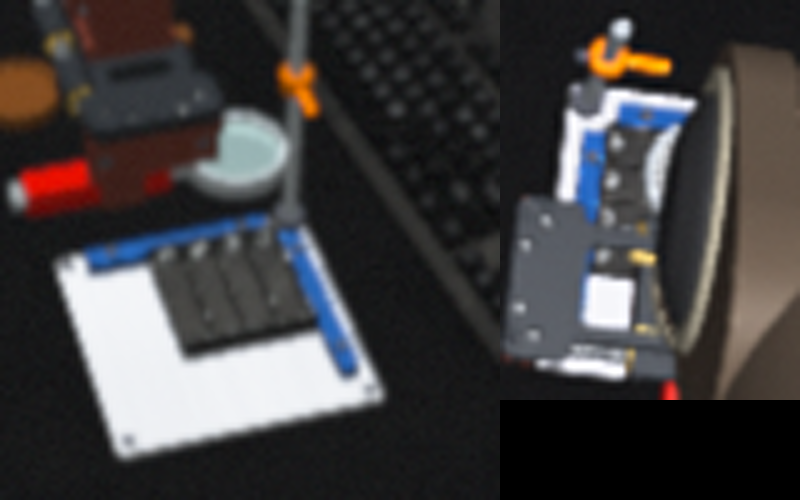

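The scene shows the holder in the corner. The lens rim is centred at about (240,154), spanning roughly 190–289 across and 110–198 down. The pointer tip is at (316,113), and the tail cap is at (16,194). I'll compare these with the projections.

Run:
```python
from h import *
np.set_printoptions(precision=1,suppress=True)
c=ctrl.calibration("scene")
def pj(p):
    q=np.linalg.inv(c["extrinsics"])@np.r_[p,1];return (np.array([c["fx"]*q[0]/q[2]+c["cx"],c["fy"]*q[1]/q[2]+c["cy"]])-[235,195]+.5)*5-.5
F=np.array([533.3,-40.]);a=np.radians(-6.4);x=np.array([np.cos(a),np.sin(a)]);y=np.array([-x[1],x[0]])
W=lambda u,v,z:np.r_[F+u*x+v*y,z]
print("post top",pj(W(66,66,185)),"tip z115..125",[pj(W(66,37,z)) for z in(115,120,125)])
for z in(114,120,126):print("lens",z,pj(W(15,16,z)))
print("lens dx+10",pj(W(25,16,120)),"dy+10",pj(W(15,26,120)))
print("tail",pj(W(15-78-44,16,120)),"plate near-left, NR, FR",pj(W(-75,75,6)),pj(W(-75,-75,6)),pj(W(75,-75,6)))
print("holder snug -y corners z24",pj(W(-25,-23,22)),pj(W(55,-23,22)))
```

```text
post top [295.6 -11.1] tip z115..125 [array([307.2, 118.8]), array([307.6, 112. ]), array([308. , 105.2])]
lens 114 [230.8 161.5]
lens 120 [231.  153.3]
lens 126 [231.2 145.1]
lens dx+10 [248.6 150. ] dy+10 [225.7 141.5]
tail [ 10.5 195.8] plate near-left, NR, FR [ 51.7 260.2] [116.1 452.1] [379.1 392.8]
holder snug -y corners z24 [179.4 343.1] [315.8 313.8]
```

The lens, pointer height, level and holder all agree to within about 2 mm, so I'm handing in.

```bash
python3 -c "
from bench import ctrl
o=ctrl.observe();print(o['grasp_force'],o['t']);print(ctrl.close_job())"
```

```text
24.998974800109863 20.65
the job is handed in; nothing more can be done
None
```

I handed the job in at 20.7 s. By my image measurements the holder is snug against both stops, and the loupe is held about level with its lens over the holder at pointer height (about 120 mm), all within roughly 2 mm; no verdict came back.

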